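# Seat a vial carrier on its locating pin

### The arm

A 6-joint arm with a two-finger parallel gripper is mounted at the origin on a cart in front of the work surface, level with it; the furniture and walls round the work are solid. World frame = base frame: x ahead of the robot, y to its left, z up, the work surface at z = 0. Lengths are in m, angles in rad, forces in N, time in s.
With the tool pointing down it reaches from about 0.35 to 0.975 m from the base axis. Payload 4.9 kg.
Tool frame: the origin (TCP) lies at the very end of the fingers, on their centre line; the grasp point (between the pads) lies 19 mm behind it (pinch_z is the distance from the TCP to the grasp point, in m); z points along the fingers, y is the line along which they close (so a half turn about z gives the same grasp; the last joint's range is limited). The gripper opens to 85 mm and grips with 20 to 120 N. Pads are 22 mm wide; open, the fingers measure 114 mm over their backs; the gripper's body (76 mm by 85 mm) begins 54 mm behind the grasp point. The pads swing forward as they close: fully open they stand 13 mm farther back than shut.
Start: joints at [1.173, 0.053, 1.613, -0, 1.476, -0.119], TCP at [0.172, 0.601, 0.231] pointing down, gripper open.
Joint ranges: [-3.01, 3.01], [-1.01, 2.22], [0.06, 2.58], [-1.02, 4.17], [0.09, 2.62], [-3.14, 3.14]. Speed limits (rad/s): [2.57, 2.57, 3.14, 3.14, 3.14, 3.14].

### API

Orientations are given as a unit quaternion [w, x, y, z].
In Python, from plant import * gives the robot as it stands. The module is installed in compiled form; this text tells all that it offers.
- The arm moves only by the tool play_rows, never from a script. Its arguments are lists of equal length, an entry for each row: "linear": the shift along the world's x, y, z in m, a list of three; "turn": the turn about the world's z in degrees. A call has 1 to 8 rows; each row shifts and turns the commanded pose from where the row before left it; what a row does not reach is not made up. A row lasts 1/8 s, in which the tool goes at most 62.5 mm and 10.7 degrees, less where a joint would pass 70% of its speed; a pose out of reach is approached as far as the arm can. A call is refused whole if a number of a shift passes 0.0625 or a number of a turn 10.7, either way. A call with a gripper value outside its range is refused whole. "hand" is the finger opening in m, from 0 to 0.0854, set as the call begins (left out, the last holds). The fingers move at their own pace and stop on an object; the grip force is fixed at half the most. Time passes only in rows, so rows that do not move let the fingers close. It gives the time, the measured TCP pose, the force, the opening and the grip force at its end, in the units of the state.
- state(): the state, without advancing time (a new reading comes with each control period).
- grab_frame(name): name is "scene" or "side" or "wrist"; returns the picture (400x640x3 uint8, red, green, blue); there is no depth.
- camera_info(name): a dict with "camera_matrix" (3x3 intrinsics, pixels), "origin" and "attitude" of the camera in the world; the wrist camera has in their place "mount" (4x4, takes a point from camera to tool coordinates, whose origin is the TCP and whose axes are the flange's). Camera axes: x right, y down, z forward; pixel columns grow to the right and rows downward; lengths in m; the calibration is good to about 2 mm. A picture is of the moment at which its call begins: read the wrist's pose just before it. camera_info takes no time and is no camera call.
- job_done(): hands the job in; it is judged then, once.
Trained networks look in the newest picture that a camera, given by its name, has taken for a name from the list of things; names that differ only in an ending like _2 or _b are one class to them, and where a whole thing is asked for, a point or a joint stands for the part that bears it (a point fixed in the world has none). Each returns a list of dicts, best first, with "p" (0 to 1); they miss things now and then, are a little off and sometimes report something else, mostly with a low value. They report only what shows in the picture. A call takes as long as a camera call.
- trace(camera, thing): "region" (400x640 bool, what is visible of it) and "location" ([column, row] in pixels, amid what is visible of it).
The state is a dict: "time": time; "joint_pos": joint angles; "joint_vel": joint speeds; "joint_efforts": joint torques, N m; "tool_pos": TCP position; "tool_rot": TCP orientation; "contact_force": force on the tool from outside, world axes, zero at the start; "ft_torque": the same for the moment, N m; "gripper_width": opening from 0.0 (shut) to 1.0 (fully open); "grasp_force": force on a finger pad.
Only numpy, scipy, OpenCV 4.12 (cv2) and the standard library are available. Lean on these libraries where they do the work, as an engineer would, in place of code of your own. Each camera call takes 0.05 s, during which the arm holds its last target. There are 200 camera calls.

### The job

Pick up the white vial carrier plate by its blue grip block and, square with the grey aluminium stage, lay it on top of the stage's locating pin with its small centre-line hole over the near end of the slot. Keeping hold of it and pressing only gently (about the weight of a full cup), slide it away from the robot along the slot until the hole finds the pin, then let it down or let it drop, fully flush on the stage, and let go. Leave the vials and the beaker standing where they are.

Things in the scene. Friction and masses are not known exactly. Their poses are not given: they have to be found in the camera images.
- carrier_grip (a point): Middle of the carrier's blue grip block: 14 (x) x 40 (y) x 30 mm, standing in the middle of the plate's top on a 2 mm flange 26 x 48 mm. 21 mm above the plate's underside; the block runs from 6 to 36 mm above it. Axes: x along the plate, from the block to the locating hole; z up. Grasp across the 14 mm, fingers closing along x.
- carrier_hole (a point): Centre of the carrier's round locating hole (10.5 mm wide, through the plate) at the height of the plate's underside; on the plate's centre line, 45 mm from the grip block along the carrier's x and 40 mm from the plate's front edge. Same axes as carrier_grip.
- carrier: Loose white plastic vial carrier (0.15 to 0.3 kg), flat on the bench at first: a plate 170 x 84 x 6 mm (x, y, z) with eight 23.5 mm vial wells in two rows 25 mm either side of the centre line, a blue grip block and one small locating hole. Origin: centre of the plate's underside. Axes as carrier_grip.
- slot_mid (a point): Middle of the stage's slot, at the height of its top face (16 mm above the bench). Axes: x along the slot, away from the robot; y across; z up. Slot 56 mm long (x -28 to +28 mm), 12 mm wide. With the carrier's x along this x and its hole at x = -21 mm, the plate lies on top of the pin wherever that is; with the hole over the pin it sinks 11 mm onto the stage.
- stage: Fixed grey aluminium block 200 x 100 x 16 mm with a steel locating pin: 8 mm thick, hemispherical top 11 mm above the block, rigid, standing in the slot on its centre line anywhere from x = -12 to +14 mm of slot_mid; that place is not measured and is found by feel. Origin: centre of the underside, 40 mm nearer the robot than slot_mid; same axes.
- vial_a: Loose sample vial with white cap, 23 mm wide, 45 mm tall, standing near the work; to be left alone. Origin: centre of its underside.
- vial_b: Second such vial, to be left alone. Origin: centre of its underside.
- beaker: Empty loose glass beaker, 78 x 88 mm, 94 mm tall, to be left alone. Origin: centre of its underside.

How it is judged:
By the outcome, as a careful person would: the job done as asked, in the order asked, and still so for the second after the job is handed in, with the robot touching nothing.
It also fails if it takes over 58 s, if anything falls off the work surface, if the arm or the gripper's body presses on something with over 40 N, if the wrist force passes 120 N, or if a joint passes its speed limit or range.

## Working session

There is one attempt and no reset: what is moved stays moved. The work goes in short steps, Python scripts to look and compute and a tool call to move; the robot and the scene stay as the last step left them, time stands still between calls to the robot, and variables do not carry over. Pictures are saved under pics/ and viewed, at most 10 in all, crops included, and the job is handed in when it is done.

Besides the shell and the picture viewer there is one more tool, called after "Request:" by a JSON object that holds its "api" and its "payload". play_rows: Moves the arm, as the interface text tells. Its arguments: {"type":"object","properties":{"linear":{"type":"array","items":{"type":"array","items":{"type":"number"}}},"turn":{"type":"array","items":{"type":"number"}},"hand":{"type":"number"}},"required":["linear","turn"]}

```bash
mkdir -p pics; cat > h.py <<'E'
from plant import *
import numpy as np, cv2
from scipy.spatial.transform import Rotation as R
def rot(q):
    q=np.array(q,float)
    return q if q.shape==(3,3) else R.from_quat([q[1],q[2],q[3],q[0]]).as_matrix()
def cam(name,s=None):
    c=camera_info(name); K=np.array(c["camera_matrix"])
    if name=="wrist":
        s=s or state(); T=np.eye(4);T[:3,:3]=rot(s["tool_rot"]);T[:3,3]=s["tool_pos"]
        M=T@np.array(c["mount"]); return K,M[:3,3],M[:3,:3]
    return K,np.array(c["origin"]),rot(c["attitude"])
def unproj(cm,px,z):
    K,o,A=cm; px=np.atleast_2d(np.array(px,float))
    d=(A@np.linalg.inv(K)@np.c_[px,np.ones(len(px))].T).T
    return o+d*((z-o[2])/d[:,2])[:,None]
def proj(cm,P):
    K,o,A=cm; q=(K@A.T@(np.atleast_2d(P)-o).T).T
    return q[:,:2]/q[:,2:]
def save(n,f): cv2.imwrite("pics/"+n+".png",cv2.cvtColor(f,cv2.COLOR_RGB2BGR))
E
python3 - <<'E'
from h import *
s=state(); print(s)
for n in ["scene","side","wrist"]:
    print(n,camera_info(n))
    cm=cam(n); f=grab_frame(n); save(n+"1",f)
    for t in ["carrier","carrier_grip","carrier_hole","slot_mid","stage","vial_a","beaker"]:
        try:
            for r in trace(n,t)[:2]:
                m=r["region"]; print(t,round(r["p"],2),np.round(r["location"],1),int(m.sum()))
                if m.sum()>200:
                    c=max(cv2.findContours(m.astype(np.uint8),0,2)[0],key=cv2.contourArea)
                    print("   ",np.round(cv2.boxPoints(cv2.minAreaRect(c))).tolist(), np.round(unproj(cm,r["location"],0.016)[0],3))
        except Exception as e: print(t,e)
a=np.vstack([cv2.imread("pics/scene1.png"),cv2.imread("pics/side1.png")])
E
```

```text
{'time': 0.0, 'joint_pos': array([ 1.17298344e+00,  5.33428550e-02,  1.61429428e+00, -2.20994423e-05,
        1.47603893e+00, -1.18951367e-01]), 'joint_vel': array([ 6.97555069e-04,  3.69984243e-04, -1.98018230e-03,  1.61781440e-03,
       -9.76106250e-05, -3.60263490e-04]), 'joint_efforts': array([ 2.11390820e-04, -3.93682194e+01, -3.70175993e+01, -5.23785354e-05,
        6.88714266e-03,  3.89791367e-06]), 'tool_pos': array([0.17176707, 0.60027347, 0.23007156]), 'tool_rot': array([-2.55538915e-04,  1.38978299e-01,  9.90294879e-01, -1.00993495e-03]), 'contact_force': array([-0.11256902,  0.41512774,  0.59775542]), 'ft_torque': array([ 0.00074595, -0.02674096,  0.00741069]), 'grasp_force': 0.0, 'gripper_width': 1.0003722016080723}
scene {'camera_matrix': array([[495.41093395,   0.        , 320.26730215],
       [  0.        , 495.41093395, 201.71023045],
       [  0.        ,   0.        ,   1.        ]]), 'origin': array([-0.09927465, -0.5358287 ,  0.88239232]), 'attitude': array([-0.31835106,  0.82201021, -0.43736545,  0.17794179])}
carrier 0.62 [372.9 287.8] 2466
    [[330.0, 288.0
[... 1816 characters left out ...]
 269.0], [337.0, 269.0]] [ 0.617 -0.212  0.016]
beaker 0.91 [401.9 282.5] 2544
    [[366.0, 307.0], [387.0, 244.0], [432.0, 259.0], [411.0, 322.0]] [ 0.723 -0.272  0.016]
wrist {'camera_matrix': array([[278.51078998,   0.        , 318.45020787],
       [  0.        , 278.51078998, 202.86494155],
       [  0.        ,   0.        ,   1.        ]]), 'mount': array([[ 3.87970640e-04, -9.57481979e-01, -2.88492823e-01,
         7.31051738e-02],
       [ 9.99999875e-01,  2.80418901e-04,  4.14133514e-04,
        -7.56913911e-05],
       [-3.15626536e-04, -2.88492948e-01,  9.57481968e-01,
        -1.42744740e-01],
       [ 0.00000000e+00,  0.00000000e+00,  0.00000000e+00,
         1.00000000e+00]])}
```

```bash
python3 - <<'E'
import cv2,numpy as np
a=cv2.imread("pics/side1.png")[150:360,170:470]; b=cv2.imread("pics/scene1.png")[140:340,180:480]
a=cv2.resize(a,(800,560),interpolation=2);cv2.imwrite("pics/a.png",a)
b=cv2.resize(b,(800,533),interpolation=2);cv2.imwrite("pics/b.png",b)
E
```

```text
(no output)
```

View pics/a.png

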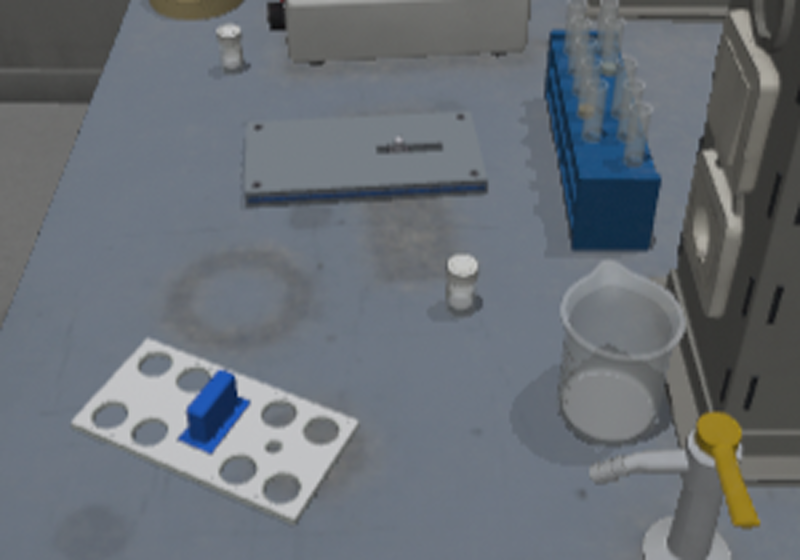

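View pics/b.png

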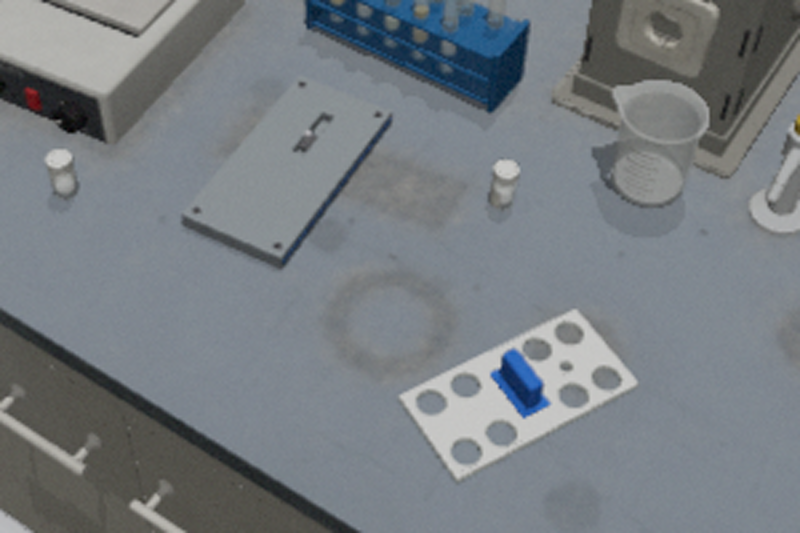

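Request:
{"api": "play_rows", "payload": {"linear": [[0.031,-0.05,0],[0.031,-0.05,0],[0.031,-0.05,0],[0.031,-0.05,0],[0.031,-0.05,0],[0.031,-0.05,0],[0.031,-0.05,0],[0.031,-0.05,0]], "turn": [-5.5,-5.5,-5.5,-5.5,-5.5,-5.5,-5.5,-5.5]}}

```text
time: 2.2
tool_pos: [0.4208, 0.1992, 0.2317]
tool_rot: [0.0, 0.501, 0.865, 0.001]
contact_force: [0.5, 0.0, 0.3]
gripper_width: 1.0
grasp_force: 0.0
```

Request:
{"api": "play_rows", "payload": {"linear": [[0.003,-0.053,0],[0.003,-0.053,0],[0.003,-0.053,0],[0.003,-0.053,0],[0.003,-0.053,0],[0.003,-0.053,0],[0.003,-0.053,0],[0.003,-0.053,0]], "turn": [-5.5,-5.5,-5.5,-5.5,-5.5,-5.5,-5.5,-5.5]}}

```text
time: 3.2
tool_pos: [0.4439, -0.225, 0.2316]
tool_rot: [0.0, 0.789, 0.614, 0.0]
contact_force: [0.4, 0.1, 0.6]
gripper_width: 1.002
grasp_force: 0.0
```

Request:
{"api": "play_rows", "payload": {"linear": [[0.003,-0.053,0],[0.003,-0.053,0],[0,0,0]], "turn": [-5.5,-5.5,0]}}

```text
time: 3.58
tool_pos: [0.4495, -0.332, 0.231]
tool_rot: [-0.0, 0.844, 0.536, -0.0]
contact_force: [0.2, 0.3, -0.6]
gripper_width: 0.997
grasp_force: 0.0
```

```bash
python3 - <<'E'
from h import *
cm=cam("wrist"); f=grab_frame("wrist"); save("w2",f)
cv2.imwrite("pics/w2c.png",cv2.resize(cv2.imread("pics/w2.png"),(800,500)))
import pickle; pickle.dump(cm,open("cm2.pkl","wb"))
for t in ["carrier","carrier_grip","carrier_hole"]:
    for r in trace("wrist",t)[:2]:
        m=r["region"].astype(np.uint8); print(t,round(r["p"],2),np.round(r["location"],1),int(m.sum()))
        if m.sum()>200:
            c=max(cv2.findContours(m,0,2)[0],key=cv2.contourArea)
            P=unproj(cm,c[:,0].astype(float),0.006)[:,:2].astype(np.float32)
            print("   ",cv2.minAreaRect(P))
hsv=cv2.cvtColor(f,cv2.COLOR_RGB2HSV)
w=((hsv[...,1]<40)&(hsv[...,2]>150)).astype(np.uint8)
w=cv2.morphologyEx(w,cv2.MORPH_OPEN,np.ones((3,3)))
cs,hi=cv2.findContours(w,cv2.RETR_CCOMP,cv2.CHAIN_APPROX_NONE)
for c,h in zip(cs,hi[0]):
    if len(c)<12: continue
    P=unproj(cm,c[:,0].astype(float),0.006)[:,:2].astype(np.float32)
    (x,y),(a,b),g=cv2.minAreaRect(P); print("hole" if h[3]>=0 else "out",np.round([x,y,a,b,g],4), c[:,0].mean(0))
E
```

```text
carrier 0.61 [317.4 169.5] 6015
    ((0.4491221308708191, -0.3217580318450928), (0.0842185765504837, 0.17022965848445892), 63.92192840576172)
carrier_grip 0.73 [314.5 165.3] 6475
    ((0.44932329654693604, -0.32202714681625366), (0.08683062344789505, 0.1707305908203125), 64.09310913085938)
carrier_hole 0.9 [313.9 165.5] 6458
    ((0.4492208957672119, -0.3212243914604187), (0.08539014309644699, 0.17233744263648987), 64.06446075439453)
out [ 0.7566 -0.8126  0.0517  0.0815 20.6278] [608.1509434  361.72641509]
out [ 4.00700e-01 -5.48900e-01  3.70000e-03  6.40000e-03  6.48059e+01] [349. 313.]
out [ 3.63300e-01 -5.48200e-01  2.55000e-02  9.36000e-02  3.35827e+01] [327.37007874 319.86614173]
out [ 0.7221 -0.6953  0.0861  0.055  43.608 ] [577.94666667 307.5       ]
out [ 5.95000e-01 -5.29400e-01  6.50000e-03  6.30000e-03  6.48078e+01] [466.         254.71428571]
out [ 6.18800e-01 -5.41300e-01  1.39000e-02  2.00000e-02  8.61955e+01] [483.93023256 255.18604651]
out [ 8.17500e-01 -6.25200e-01  2.26000e-02  1.65000e-02  6.57444e+01] [633.1 249.6]
out [ 7.9090e-01 -6.0660e-01  5.8000e-03  1.5000e
[... 4411 characters left out ...]
7000e-02  6.48104e+01] [362.59375  21.9375 ]
out [ 5.86600e-01 -1.91300e-01  6.00000e-03  9.30000e-03  6.48106e+01] [373.86956522  16.86956522]
out [ 7.3840e-01 -2.4800e-01  3.6000e-03  7.0000e-03  5.3953e+00] [516.875    3.6875]
out [ 0.7747 -0.3598  0.1899  0.0838 73.4465] [567.35396825  78.78730159]
hole [ 7.54600e-01 -3.67400e-01  8.10000e-03  2.38000e-02  6.48092e+01] [552.87804878  97.7804878 ]
out [ 7.31200e-01 -2.51500e-01  1.03000e-02  3.16000e-02  3.33193e+01] [511.53030303   8.48484848]
out [ 7.10100e-01 -2.32500e-01  2.90000e-03  7.10000e-03  6.48102e+01] [488.82352941   1.35294118]
out [ 6.30800e-01 -2.05600e-01  2.17000e-02  2.59000e-02  6.48103e+01] [414.34246575   9.93150685]
```

View pics/w2c.png

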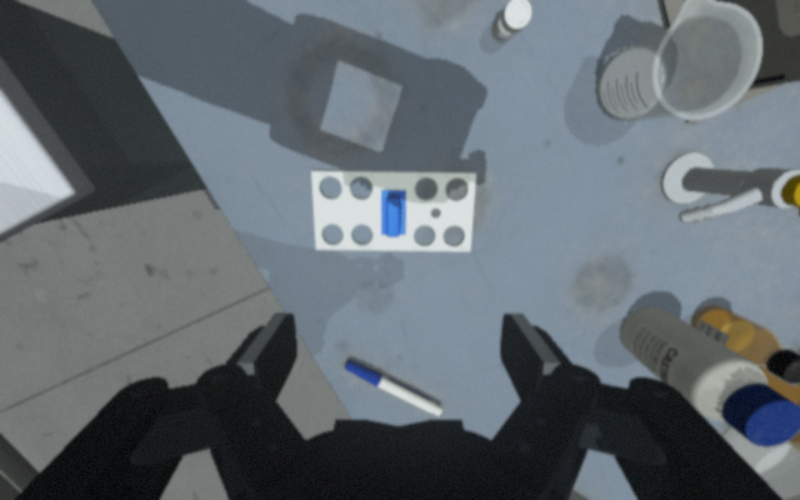

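Request:
{"api": "play_rows", "payload": {"linear": [[-0.001,0.01,-0.03],[0,0,-0.05],[0,0,-0.05],[0,0,-0.04],[0,0,0],[0,0,0]], "turn": [-0.7,0,0,0,0,0], "hand": 0.05}}

```text
time: 4.53
tool_pos: [0.4501, -0.3193, 0.0633]
tool_rot: [0.001, 0.846, 0.533, 0.0]
contact_force: [0.3, 0.4, 1.1]
gripper_width: 0.585
grasp_force: 0.0
```

```bash
python3 - <<'E'
from h import *
s=state();cm=cam("wrist",s); f=grab_frame("wrist"); save("w3",f); cv2.imwrite("pics/w3c.png",cv2.resize(cv2.imread("pics/w3.png"),(640,400)))
print(s["tool_pos"],s["contact_force"])
hsv=cv2.cvtColor(f,cv2.COLOR_RGB2HSV)
b=((hsv[...,1]>150)&(abs(hsv[...,0].astype(int)-110)<12)).astype(np.uint8)
for c in cv2.findContours(b,0,1)[0]:
    if cv2.contourArea(c)>100:
        P=unproj(cm,c[:,0].astype(float),0.008)[:,:2].astype(np.float32); print(cv2.minAreaRect(P),c[:,0].min(0),c[:,0].max(0))
E
```

```text
[ 0.45013851 -0.31932665  0.06334885] [0.25562554 0.40205958 1.11916736]
((0.44662660360336304, -0.32708799839019775), (0.05516227334737778, 0.02385675348341465), 64.36275482177734) [302 196] [334 263]
```

View pics/w3c.png

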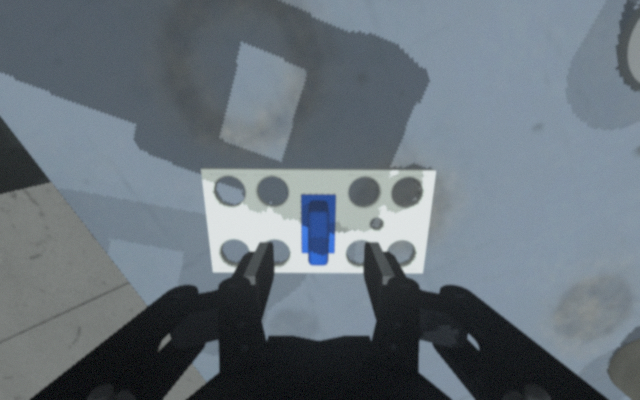

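Request:
{"api": "play_rows", "payload": {"linear": [[-0.001,-0.003,-0.025],[0,0,-0.022],[0,0,0],[0,0,0]], "turn": [0,0,0,0]}}

```text
time: 5.08
tool_pos: [0.4493, -0.3232, 0.0166]
tool_rot: [0.002, 0.847, 0.532, 0.0]
contact_force: [0.2, 0.1, 0.2]
gripper_width: 0.585
grasp_force: 0.0
```

Request:
{"api": "play_rows", "payload": {"linear": [[0,0.001,-0.005],[0,0,0],[0,0,0],[0,0,0],[0,0,0],[0,0,0],[0,0,0]], "turn": [0,0,0,0,0,0,0], "hand": 0.0}}

```text
time: 5.95
tool_pos: [0.4483, -0.3213, 0.0098]
tool_rot: [0.0, 0.847, 0.532, 0.0]
contact_force: [-0.9, 2.1, 5.5]
gripper_width: 0.15
grasp_force: 61.2
```

Request:
{"api": "play_rows", "payload": {"linear": [[0,0,0.02],[0,0,0.04],[0,0,0.05],[0.01,0.02,0.04],[0.02,0.035,0],[0.02,0.035,0],[0.02,0.035,0],[0,0,0]], "turn": [0,0,0,6,7,7,7,0]}}

```text
time: 6.95
tool_pos: [0.5183, -0.1939, 0.1593]
tool_rot: [-0.0, 0.698, 0.717, 0.0]
contact_force: [0.4, -0.8, -2.3]
gripper_width: 0.145
grasp_force: 60.1
```

```bash
python3 - <<'E'
from h import *
s=state();cm=cam("wrist",s); f=grab_frame("wrist"); save("w4",f); cv2.imwrite("pics/w4c.png",cv2.resize(cv2.imread("pics/w4.png"),(800,500)))
print(s["time"],s["tool_pos"],s["tool_rot"],s["contact_force"],s["gripper_width"])
for n,z in [("wrist",.016),("side",.016),("scene",.016)]:
    c0=cm if n=="wrist" else cam(n)
    if n!="wrist": save(n+"4",grab_frame(n))
    for t in ["stage","slot_mid"]:
      for r in trace(n,t)[:2]:
        m=r["region"].astype(np.uint8)
        if m.sum()>200:
            c=max(cv2.findContours(m,0,1)[0],key=cv2.contourArea)
            print(n,t,round(r["p"],2),cv2.minAreaRect(unproj(c0,c[:,0].astype(float),z)[:,:2].astype(np.float32)))
E
```

```text
6.95 [ 0.51832536 -0.19393798  0.1592983 ] [-3.88462718e-04  6.97571375e-01  7.16515196e-01  1.31077543e-05] [ 0.42414083 -0.79544617 -2.29661408] 0.14490987146531328
wrist stage 0.63 ((0.5393790602684021, -0.05219017341732979), (0.20155881345272064, 0.07408586144447327), 4.088440895080566)
wrist stage 0.33 ((0.5204641222953796, -0.2637491822242737), (0.3321986794471741, 0.1655672788619995), 1.3242281675338745)
wrist slot_mid 0.82 ((0.5399191379547119, -0.052563104778528214), (0.20247435569763184, 0.07413821667432785), 3.869507312774658)
side stage 0.76 ((0.5414682626724243, -0.04714604467153549), (0.20185351371765137, 0.12216641753911972), 6.955970287322998)
side stage 0.34 ((0.5026630759239197, 0.0069699883460998535), (0.2234814167022705, 0.14725428819656372), 0.3323795795440674)
side slot_mid 0.83 ((0.5408505201339722, -0.04623465985059738), (0.19893398880958557, 0.12533189356327057), 5.293946743011475)
scene stage 0.91 ((0.5318811535835266, -0.03993967920541763), (0.21217569708824158, 0.10923545062541962), 5.8253278732299805)
scene slot_mid 0.56 ((0.5326113700866699, -0.0398801788687706), (0.21024593710899353, 0.10622607171535492), 5.028077602386475)
```

View pics/w4c.png

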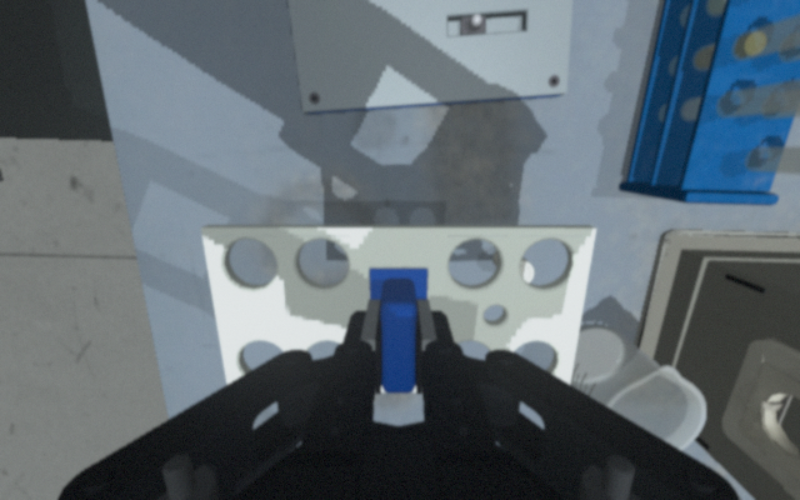

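```bash
python3 - <<'E'
from h import *
s=state();cm=cam("wrist",s); f=cv2.imread("pics/w4.png"); g=cv2.cvtColor(f,cv2.COLOR_BGR2GRAY)
Rm=rot(s["tool_rot"]); print("tool yaw",np.degrees(np.arctan2(Rm[1,1],Rm[0,1])))
def edge(cols,r0,r1,z,sign):
    pts=[]
    for c in cols:
        p=g[int(r0(c))-0:int(r1(c)),c].astype(float); d=sign*np.diff(cv2.GaussianBlur(p[:,None],(1,3),0)[:,0])
        i=int(np.argmax(d)); 
        if 0<i<len(d)-1:
            den=d[i-1]-2*d[i]+d[i+1]; o=0.5*(d[i-1]-d[i+1])/den if den else 0
            pts.append((c,int(r0(c))+i+.5+o))
    P=unproj(cm,pts,z)[:,:2]
    vx,vy,x,y=cv2.fitLine(P.astype(np.float32),cv2.DIST_HUBER,0,.001,.001)[:,0]
    if vx<0: vx,vy=-vx,-vy
    return np.degrees(np.arctan2(vy,vx)),(x,y),len(P)
ln=lambda c:(112+(c*1.25-305)*(93-112)/260)/1.25
print("stage edge",edge(range(250,450),lambda c:ln(c)-6,lambda c:ln(c)+6,.016,-1))
zt=s["tool_pos"][2]-.0098+.006
pl=lambda c:227.5/1.25
print("plate far edge",edge(range(170,472),lambda c:pl(c)-6,lambda c:pl(c)+6,zt,1))
# slot
def comp(mask,near,z,name):
    n,l,st,ce=cv2.connectedComponentsWithStats(mask.astype(np.uint8))
    for i in range(1,n):
        if st[i,4]>15 and np.hypot(*(ce[i]-near))<25:
            c=cv2.findContours((l==i).astype(np.uint8),0,1)[0][0][:,0].astype(float)
            print(name,st[i],ce[i],cv2.minAreaRect(unproj(cm,c,z)[:,:2].astype(np.float32)))
roi=g[0:40,340:440]; print(np.array2string(roi[4:32:2,8:90:3],max_line_width=200))
roi2=g[235:265,380:412]; print(np.array2string(roi2[::2,::2],max_line_width=200))
E
python3 - <<'E'
import cv2
f=cv2.imread("pics/w4.png")
a=cv2.resize(f[0:100,340:440],(500,500),interpolation=0)
b=cv2.resize(f[225:275,370:420],(300,300),interpolation=0)
import numpy as np
c=np.zeros((500,800,3),np.uint8);c[:,:500]=a;c[:300,500:]=b
cv2.imwrite("pics/z5.png",c)
E
```

```text
tool yaw 1.2541106282391898
stage edge (np.float32(5.058315), (np.float32(0.53977686), np.float32(-0.089072935)), 200)
plate far edge (np.float32(1.27256), (np.float32(0.49412793), np.float32(-0.15616557)), 302)
[[176 173 174 175 173 176 173 175 174 173 175 173 170 170 171 171 169 169 171 173 171 169 170 169 169 170 167 168]
 [175 175 175 174 175 175 174 173 174 177 173 172 172 171 171 171 171 171 171 167 169 165 163 161 160 166 167 166]
 [177 176 176 176 176 174 174 175 174 174 173 171 169 166 164 160 158 150 148 143 137 130 122 118 120 162 166 166]
 [177 174 174 171 172 168 162 160 158 150 149 155 141 129 122 110 110 100  93  91  81  76  70  68  86 161 169 169]
 [177 175 176 156 131 122 112 106 106 100 126 176 140  86  69  68  73  74  77  78  84  91  98  86  80 159 167 171]
 [179 173 179 141  77  74  70  81  93  92 149 205 163  99 105 126 135 141 147 149 151 152 146 111  82 162 169 170]
 [175 175 178 143 107 114 113  90  98  91 153 208 164 102 158 168 168 170 174 171 170 168 162 113  82 161 168 168]
 [178 176 178 156 168 167 155 102  93  82 132 172 136 105 170 171 172 170 172 171 1
[... 1028 characters left out ...]
 169 176 183 186 189 186 188]
 [161 172 186 188 184 171 153 151 148 151 150 156 176 184 187 188]
 [154 179 188 183 172 155 151 146 149 148 147 134 148 178 186 188]
 [156 177 186 172 153 148 150 150 147 149 146 120 128 166 189 188]
 [157 180 186 167 151 146 145 146 147 149 139 112 114 159 186 189]
 [160 186 185 163 146 146 151 148 146 143 119 103 124 159 185 187]
 [164 182 184 166 136 136 144 141 134 118 105 110 143 170 187 187]
 [164 186 185 174 148 118 115 112 112 108 114 139 164 178 188 187]
 [165 183 189 183 170 152 131 124 125 129 147 167 177 185 186 185]
 [175 185 186 183 180 175 168 166 165 168 175 181 184 186 186 184]
 [178 185 183 181 182 184 183 178 183 180 182 183 185 184 186 186]]
```

View pics/z5.png

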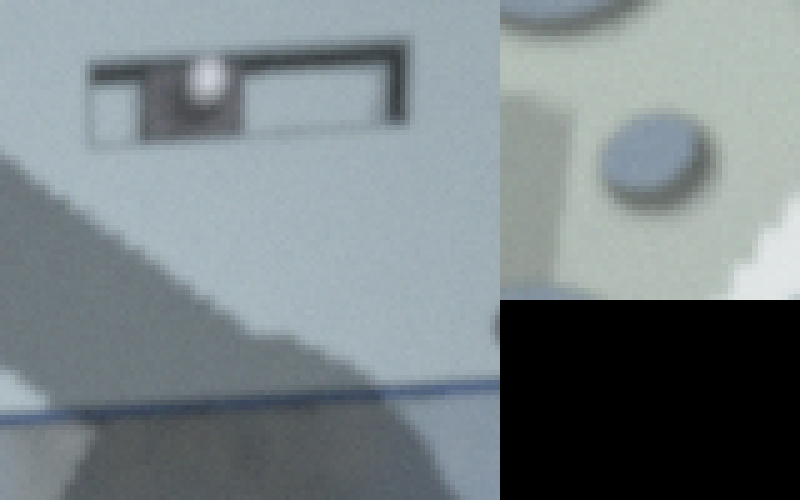

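```bash
python3 - <<'E'
from h import *
s=state();cm=cam("wrist",s)
z5=np.array([(88,64),(409,40),(408,124),(90,148)],float)
px=np.c_[340+z5[:,0]/5-.5, z5[:,1]/5-.5]
W=unproj(cm,px,.016)[:,:2]; print(W, W.mean(0))
e=lambda a,b:np.degrees(np.arctan2(*(W[b]-W[a])[::-1])); n=lambda a,b:np.linalg.norm(W[b]-W[a])
print(e(0,1),e(3,2),n(0,1),n(3,2),n(0,3),n(1,2))
zb=s["tool_pos"][2]-.0098
# hole rim top: ellipse in crop b scale 6, offset 370,225
h=np.array([[(600+716)/2-500,(111+213)/2]])/6-.5+[370,225]
H=unproj(cm,h,zb+.006)[0]; T=s["tool_pos"]
print("hole",H,"rel tool",H-T)
Rm=rot(s["tool_rot"]); print("hole in tool",Rm.T@(H-T))
pin=np.array([[207/5+340-.5,80/5-.5]]); print("pin",unproj(cm,pin,.025))
# stage edge mid, screws
sc=np.array([(314,98),(554,81)])/1.25
S=unproj(cm,sc,.016)[:,:2]; print("screws",S,np.degrees(np.arctan2(*(S[1]-S[0])[::-1])))
E
```

```text
[[ 0.54879038 -0.03177363]
 [ 0.60542559 -0.02681693]
 [ 0.60692037 -0.03981698]
 [ 0.54996894 -0.04489226]] [ 0.57777632 -0.03582495]
5.001774021640672 5.092513678436849 0.05685170035727599 0.05717713351266317 0.013171460607007199 0.01308570826064379
hole [ 0.56286353 -0.19605727  0.1554915 ] rel tool [ 0.04518298  0.00069382 -0.0038    ]
hole in tool [-0.0002954   0.04518778  0.00379473]
pin [[ 0.5684784  -0.03659272  0.025     ]]
screws [[ 0.45206529 -0.08808062]
 [ 0.63179953 -0.07237076]] 4.99530061669455
```

Request:
{"api": "play_rows", "payload": {"linear": [[-0.002,0.038,0],[-0.002,0.038,0],[-0.002,0.038,0],[0,0.038,-0.02],[0,0,-0.04],[0,0,-0.04],[0,0,0],[0,0,0]], "turn": [1,1,1,0.8,0,0,0,0]}}

```text
time: 8.4
tool_pos: [0.513, -0.0447, 0.0608]
tool_rot: [0.001, 0.675, 0.738, 0.0]
contact_force: [-0.7, 0.3, -2.1]
gripper_width: 0.152
grasp_force: 59.9
```

```bash
cat > chk.py <<'E'
from h import *
import sys
s=state();cm=cam("wrist",s); f=grab_frame("wrist"); n=sys.argv[1]; save(n,f); 
fs=grab_frame("side"); save(n+"s",fs)
Rm=rot(s["tool_rot"]); print(s["tool_pos"],np.degrees(np.arctan2(Rm[1,1],Rm[0,1])),s["contact_force"],s["ft_torque"],s["gripper_width"])
b=cv2.resize(fs[170:250,240:370],(780,480),interpolation=2)
a=cv2.resize(f[60:260],(780,244))
cv2.imwrite("pics/"+n+"c.png",cv2.resize(cv2.cvtColor(np.vstack([a,b[:350]]),cv2.COLOR_RGB2BGR),(780,594)))
E
python3 chk.py k1
```

```text
[ 0.51303805 -0.04465301  0.06083828] 5.098970934172118 [-0.66401638  0.27339365 -2.12686094] [-0.00818478 -0.04132897 -0.00274508] 0.15184170617752857
```

View pics/k1c.png

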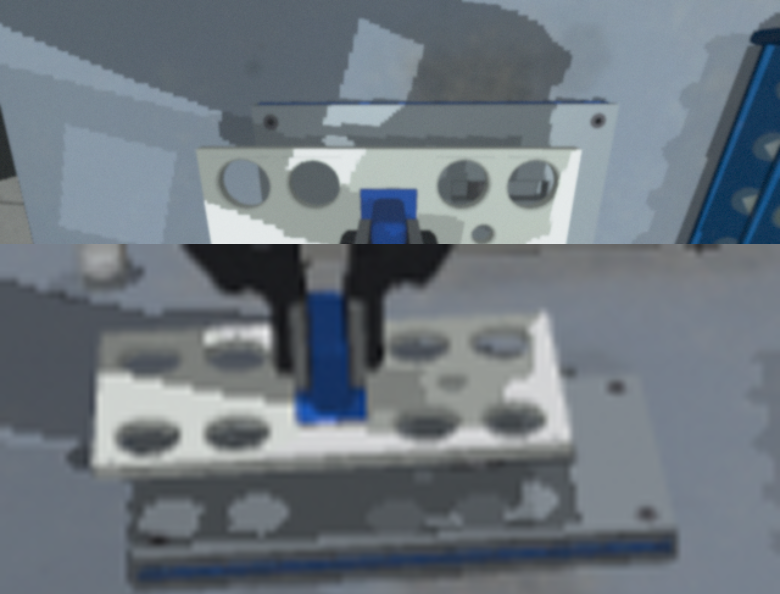

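```bash
cat > ed.py <<'E'
from h import *
import sys
def run(n,dz=.0098,plrow=None,strow=None,show=True):
    s=state();cm=cam("wrist",s); g=cv2.cvtColor(cv2.imread("pics/%s.png"%n),cv2.COLOR_BGR2GRAY)
    def edge(c0,c1,r,w,z,sign):
        pts=[]
        for c in range(c0,c1):
            p=cv2.GaussianBlur(g[r-w:r+w,c].astype(float)[:,None],(1,3),0)[:,0]; d=sign*np.diff(p); i=int(np.argmax(d))
            if 0<i<len(d)-1 and d[i]>8:
                den=d[i-1]-2*d[i]+d[i+1]; pts.append((c,r-w+i+.5+(0.5*(d[i-1]-d[i+1])/den if den else 0)))
        P=unproj(cm,pts,z)[:,:2]; vx,vy,x,y=cv2.fitLine(P.astype(np.float32),2,0,.001,.001)[:,0]
        if vx<0: vx,vy=-vx,-vy
        return np.degrees(np.arctan2(vy,vx)),np.array([x,y]),len(pts),np.median(np.array(pts)[:,1])
    zt=s["tool_pos"][2]-dz+.006
    a=edge(230,490,strow,7,.016,1); b=edge(170,470,plrow,7,zt,1)
    t=np.radians(a[0]); nrm=np.array([-np.sin(t),np.cos(t)])
    print(a,b,"gap mm (want 8)",1e3*(a[1]-b[1])@nrm)
    T=s["tool_pos"][:2]; print("plate edge from tool (want 42)",1e3*(b[1]-T)@nrm, "stage edge from tool (want 50)",1e3*(a[1]-T)@nrm)
run(sys.argv[1],plrow=int(sys.argv[2]),strow=int(sys.argv[3]))
E
python3 ed.py k1 182 145
python3 - <<'E'
import cv2
g=cv2.cvtColor(cv2.imread("pics/k1.png"),cv2.COLOR_BGR2GRAY)
print(g[135:192,450].tolist()); print(g[135:192,400].tolist())
print(cv2.imread("pics/k1.png")[138:152,450].tolist())
E
```

```text
(np.float32(5.3059177), array([0.53667104, 0.01375547], dtype=float32), 260, np.float64(145.5)) (np.float32(4.952033), array([ 0.51117647, -0.00379378], dtype=float32), 300, np.float64(181.46428571428572)) gap mm (want 8) 15.116478
plate edge from tool (want 42) 41.11389326124748 stage edge from tool (want 50) 56.230370735989354
[105, 110, 114, 120, 120, 124, 108, 90, 73, 73, 92, 103, 111, 113, 110, 110, 113, 113, 113, 114, 116, 119, 122, 126, 126, 128, 121, 113, 111, 116, 115, 114, 114, 119, 120, 123, 125, 126, 129, 130, 130, 134, 128, 127, 118, 115, 127, 155, 180, 192, 193, 194, 195, 191, 193, 192, 186]
[92, 90, 88, 93, 94, 94, 92, 88, 77, 72, 87, 103, 111, 114, 116, 112, 116, 114, 115, 113, 113, 115, 114, 111, 110, 115, 116, 113, 115, 112, 112, 114, 111, 114, 111, 110, 110, 98, 94, 94, 92, 91, 90, 90, 97, 106, 132, 162, 183, 192, 192, 194, 193, 184, 187, 191, 195]
[[129, 122, 112], [132, 122, 111], [134, 126, 116], [119, 110, 100], [106, 91, 81], [98, 74, 62], [98, 75, 60], [106, 93, 84], [110, 105, 95], [119, 113, 103], [121, 116, 105], [119, 112, 103], [119, 112, 102], [121, 115, 106]]
```

Request:
{"api": "play_rows", "payload": {"linear": [[-0.001,0.0066,-0.005],[0,0,0],[0,0,0],[0,0,0]], "turn": [0,0,0,0]}}

```text
time: 9.0
tool_pos: [0.5111, -0.0376, 0.0544]
tool_rot: [0.0, 0.675, 0.738, 0.0]
contact_force: [0.1, 0.1, -2.6]
gripper_width: 0.154
grasp_force: 60.0
```

```bash
python3 chk.py k2; python3 - <<'E'
import cv2
g=cv2.cvtColor(cv2.imread("pics/k2.png"),cv2.COLOR_BGR2GRAY)
print(g[135:200,450].tolist())
E
python3 ed.py k2 180 154;python3 -c "
from plant import *;print(state()['tool_pos'],state()['time'])"
```

```text
[ 0.5110676  -0.03759331  0.05443005] 5.128745119966186 [ 0.07367576  0.06194586 -2.5783899 ] [ 0.02868405 -0.02258259  0.03715536] 0.15434312492304333
[95, 95, 97, 94, 101, 97, 99, 98, 101, 107, 119, 127, 135, 135, 136, 141, 136, 115, 92, 75, 67, 72, 81, 102, 110, 114, 116, 118, 117, 113, 112, 114, 111, 113, 114, 113, 112, 113, 111, 111, 111, 109, 114, 110, 113, 114, 127, 156, 181, 194, 197, 198, 193, 188, 190, 193, 186, 172, 154, 130, 115, 109, 110, 116, 116]
(np.float32(5.2807803), array([0.53340983, 0.01398517], dtype=float32), 260, np.float64(157.53488372093022)) (np.float32(5.00424), array([0.50823194, 0.00345469], dtype=float32), 300, np.float64(181.45190529041804)) gap mm (want 8) 8.168504
plate edge from tool (want 42) 41.134501440623694 stage edge from tool (want 50) 49.30300601474188
[ 0.51103956 -0.03759564  0.0543661 ] 9.1
```

Request:
{"api": "play_rows", "payload": {"linear": [[0.0014,0.0001,-0.006],[0,0,-0.006],[0,0,0],[0,0,-0.002],[0,0,0],[0,0,0]], "turn": [0,0,0,0,0,0]}}

```text
time: 9.85
tool_pos: [0.5125, -0.0375, 0.0404]
tool_rot: [0.0, 0.675, 0.738, 0.0]
contact_force: [0.3, -0.5, -2.4]
gripper_width: 0.154
grasp_force: 60.1
```

Request:
{"api": "play_rows", "payload": {"linear": [[0,0,-0.001],[0,0,0],[0,0,0]], "turn": [0,0,0]}}

```text
time: 10.22
tool_pos: [0.5124, -0.0374, 0.0393]
tool_rot: [0.0, 0.675, 0.738, 0.0]
contact_force: [-0.5, -0.8, -2.2]
gripper_width: 0.149
grasp_force: 60.1
```

Request:
{"api": "play_rows", "payload": {"linear": [[0,0,-0.001],[0,0,0],[0,0,0]], "turn": [0,0,0]}}

```text
time: 10.6
tool_pos: [0.5124, -0.0374, 0.0383]
tool_rot: [-0.0, 0.675, 0.738, -0.0]
contact_force: [0.6, 0.1, -2.6]
gripper_width: 0.151
grasp_force: 60.1
```

Request:
{"api": "play_rows", "payload": {"linear": [[0,0,-0.001],[0,0,0],[0,0,0]], "turn": [0,0,0]}}

```text
time: 10.98
tool_pos: [0.5123, -0.0374, 0.0372]
tool_rot: [-0.0, 0.675, 0.738, -0.0]
contact_force: [0.3, -0.2, -3.1]
gripper_width: 0.148
grasp_force: 60.1
```

Request:
{"api": "play_rows", "payload": {"linear": [[0,0,-0.0005],[0,0,0],[0,0,0]], "turn": [0,0,0]}}

```text
time: 11.35
tool_pos: [0.5124, -0.0374, 0.0368]
tool_rot: [-0.0, 0.675, 0.738, -0.0]
contact_force: [-0.3, 0.2, -2.5]
gripper_width: 0.15
grasp_force: 60.1
```

Request:
{"api": "play_rows", "payload": {"linear": [[0,0,-0.0005],[0,0,0],[0,0,0]], "turn": [0,0,0]}}

```text
time: 11.72
tool_pos: [0.5125, -0.0375, 0.0365]
tool_rot: [0.0, 0.675, 0.738, 0.0]
contact_force: [-0.4, 0.2, -0.3]
gripper_width: 0.151
grasp_force: 60.4
```

Request:
{"api": "play_rows", "payload": {"linear": [[0,0,-0.0005],[0,0,0],[0,0,0]], "turn": [0,0,0]}}

```text
time: 12.1
tool_pos: [0.5126, -0.0375, 0.0361]
tool_rot: [0.0, 0.675, 0.738, 0.0]
contact_force: [-2.5, -0.1, 2.5]
gripper_width: 0.15
grasp_force: 60.9
```

Request:
{"api": "play_rows", "payload": {"linear": [[0,0,0.0003],[0.001,0.0001,0],[0.001,0.0001,0],[0.001,0.0001,0],[0.001,0.0001,0],[0,0,0]], "turn": [0,0,0,0,0,0]}}

```text
time: 12.85
tool_pos: [0.5162, -0.0372, 0.0361]
tool_rot: [-0.0, 0.675, 0.738, -0.0]
contact_force: [-5.7, -0.6, 3.5]
gripper_width: 0.148
grasp_force: 61.1
```

Request:
{"api": "play_rows", "payload": {"linear": [[0.001,0.0001,0],[0.001,0.0001,0],[0.001,0.0001,0],[0,0,0]], "turn": [0,0,0,0]}}

```text
time: 13.35
tool_pos: [0.5197, -0.0367, 0.0358]
tool_rot: [0.0, 0.675, 0.738, 0.0]
contact_force: [1.7, -0.5, -1.4]
gripper_width: 0.149
grasp_force: 60.3
```

Request:
{"api": "play_rows", "payload": {"linear": [[0.001,0.0001,0],[0.001,0.0001,0],[0.0005,0,0],[0,0,0],[0,0,0]], "turn": [0,0,0,0,0]}}

```text
time: 13.98
tool_pos: [0.5218, -0.0365, 0.036]
tool_rot: [-0.0, 0.675, 0.738, -0.0]
contact_force: [-0.1, 0.5, -3.3]
gripper_width: 0.157
grasp_force: 60.1
```

Request:
{"api": "play_rows", "payload": {"linear": [[0,0,-0.0005],[0,0,-0.0005],[0,0,0],[0,0,0]], "turn": [0,0,0,0]}}

```text
time: 14.48
tool_pos: [0.5219, -0.0366, 0.0351]
tool_rot: [0.0, 0.675, 0.738, -0.0]
contact_force: [0.9, 0.1, -2.6]
gripper_width: 0.151
grasp_force: 60.1
```

Request:
{"api": "play_rows", "payload": {"linear": [[0,0,-0.0005],[0,0,-0.0005],[0,0,0],[0,0,0]], "turn": [0,0,0,0]}}

```text
time: 14.98
tool_pos: [0.5219, -0.0365, 0.0341]
tool_rot: [-0.0, 0.675, 0.738, 0.0]
contact_force: [1.2, -0.7, -2.9]
gripper_width: 0.15
grasp_force: 60.1
```

Request:
{"api": "play_rows", "payload": {"linear": [[0,0,-0.0005],[0,0,-0.0005],[0,0,0],[0,0,0]], "turn": [0,0,0,0]}}

```text
time: 15.48
tool_pos: [0.522, -0.0366, 0.0332]
tool_rot: [0.0, 0.675, 0.738, 0.0]
contact_force: [0.7, 0.1, -2.8]
gripper_width: 0.149
grasp_force: 60.1
```

Request:
{"api": "play_rows", "payload": {"linear": [[0,0,-0.0005],[0,0,-0.0005],[0,0,-0.0005],[0,0,0],[0,0,0]], "turn": [0,0,0,0,0]}}

```text
time: 16.1
tool_pos: [0.522, -0.0365, 0.0317]
tool_rot: [0.0, 0.675, 0.738, 0.0]
contact_force: [1.3, 1.3, -2.2]
gripper_width: 0.153
grasp_force: 60.2
```

Request:
{"api": "play_rows", "payload": {"linear": [[0,0,-0.001],[0,0,-0.001],[0,0,-0.001],[0,0,0],[0,0,0]], "turn": [0,0,0,0,0]}}

```text
time: 16.73
tool_pos: [0.522, -0.0365, 0.0286]
tool_rot: [0.0, 0.675, 0.738, 0.0]
contact_force: [2.7, 0.5, -2.9]
gripper_width: 0.154
grasp_force: 60.1
```

Request:
{"api": "play_rows", "payload": {"linear": [[0.0004,0,-0.001],[0,0,-0.001],[0,0,-0.0005],[0,0,0],[0,0,0]], "turn": [0,0,0,0,0]}}

```text
time: 17.35
tool_pos: [0.5221, -0.0366, 0.026]
tool_rot: [-0.0, 0.675, 0.738, -0.0]
contact_force: [1.0, -0.9, -2.1]
gripper_width: 0.154
grasp_force: 60.1
```

Request:
{"api": "play_rows", "payload": {"linear": [[0,0,-0.0005],[0,0,0],[0,0,0]], "turn": [0,0,0]}}

```text
time: 17.73
tool_pos: [0.5221, -0.0365, 0.0258]
tool_rot: [-0.0, 0.675, 0.738, -0.0]
contact_force: [-3.3, 1.1, 2.5]
gripper_width: 0.158
grasp_force: 60.8
```

Request:
{"api": "play_rows", "payload": {"linear": [[0,0,0],[0,0,0],[0,0,0],[0,0,0]], "turn": [0,0,0,0], "hand": 0.045}}

```text
time: 18.23
tool_pos: [0.5223, -0.0366, 0.0256]
tool_rot: [0.0, 0.675, 0.738, -0.0]
contact_force: [0.4, -0.0, 0.2]
gripper_width: 0.523
grasp_force: 0.0
```

Request:
{"api": "play_rows", "payload": {"linear": [[0,0,0.01],[0,0,0.03],[0,0,0.04],[0,0,0.05],[0,0,0.04],[0,-0.04,0.01],[0,-0.04,0],[0,0,0]], "turn": [0,0,0,0,0,0,0,0]}}

```text
time: 19.23
tool_pos: [0.5224, -0.1185, 0.2067]
tool_rot: [0.001, 0.676, 0.737, 0.0]
contact_force: [1.1, -0.4, 0.1]
gripper_width: 0.529
grasp_force: 0.0
```

Request:
{"api": "play_rows", "payload": {"linear": [[0,0,0],[0,0,0],[0,0,0]], "turn": [0,0,0]}}

```text
time: 19.6
tool_pos: [0.5223, -0.1157, 0.2055]
tool_rot: [-0.0, 0.674, 0.738, -0.0]
contact_force: [0.5, 0.2, -0.1]
gripper_width: 0.527
grasp_force: 0.0
```

```bash
python3 chk.py k9
```

```text
[ 0.52225471 -0.11571701  0.20549681] 5.19680165126473 [ 0.5166511   0.24171459 -0.07177298] [-0.03051402  0.00969213  0.00716298] 0.5265695504137743
```

View pics/k9c.png

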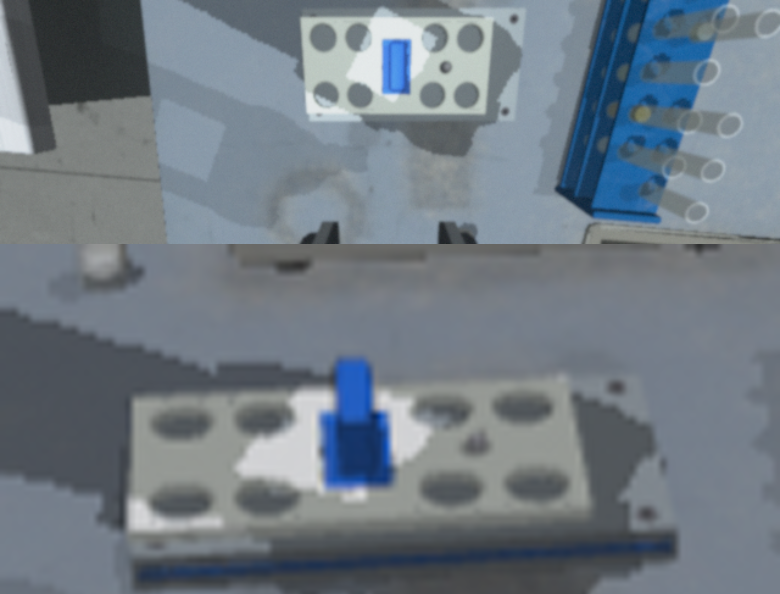

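The carrier lies flat and square on the stage, with the pin tip showing in its hole (side view, about 475,440). The vial in view is still standing and the gripper is clear.

```bash
python3 -c "
from plant import *
print(job_done())"
```

```text
the job is handed in; nothing more can be done
None
```

The carrier is flush and square on the stage, seated on the pin and released; the arm is clear. I handed the job in at about 20 s. The pressing force stayed around 6 N or less, and I never moved near the vials or the beaker, though my last pictures only show one of the vials.

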